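# Stow the spike wrench, shut the airing tray and hold the boost dial

### The job

Lay the damp black spike wrench flat in the empty front bay of the open airing tray and slide the tray fully shut. Then turn the spring-return dial on top of the unit clockwise past its first two clicks to the third, in line with the long mark, and finish still holding it there against its spring: do not let go. Leave the steel tin and the two balls where they are.

Things in the scene. Friction and masses are not known exactly. Their poses are not given: they have to be found in the camera images.
- wrench_mid (a point): Middle of the loose black plastic spike wrench (50 g), half-way up (8 mm above its underside), near its balance point. Its x axis runs along the wrench towards the head, z is up. 16 mm thick; the straight handle is 20 mm wide and reaches from x = -62 to +24 mm, then a round head 34 mm across centred at x = +38 mm, with two prongs to x = +69 mm. Starts on the table to the robot's left, at any yaw; it and the tin may swap places.
- tray (a joint): Opening of the white laminate pull-out tray, m: 0 = fully shut, starts 0.14 to 0.17 open, limit 0.18. Slides easily (about 2 N) and stays where it is left; no catch, no handle: push its front.
- tray_front (a point): Point on the outer face of the tray's front panel, mid-width, 65 mm above the table. The panel is 335 mm wide (along y), 14 mm thick and spans heights 7 to 69 mm. x points horizontally into the unit (the shutting direction), z up; moves with the tray. When shut the panel's outer face stands 14 mm before the unit's front. The unit (360 mm wide, 280 mm deep) has its flat top at 85 mm.
- tray_bay (a point): Centre of the floor of the tray's empty front bay, 16 mm above the table and 59 mm behind the panel's outer face; same axes as tray_front, moves with the tray. The bay is clear for 45 mm before and behind (x) and 142 mm to either side (y). The front panel rises 53 mm over the bay floor, the side walls 36 mm; behind a 20 mm high divider four wooden bails lie fixed in the tray's rear.
- dial (a joint): Turn of the dial, rad, clockwise seen from above; 0 = rest, clicks at 0.35, 0.70 and 1.05 (the third, long mark), stop at 1.35. A spring always turns it back to 0 when let go; it needs about 0.06 N m at rest and 0.13 N m at the third click, plus about 0.03 N m to ride over each click.
- dial_grip (a point): Point on the dial's vertical axis at the height to grip, 24 mm above the dial's underside. Turns with the dial: its -x axis points to the pointer end (white line), the grip bar lies along x. The black bar is 50 mm long, 14 mm thick (y), from 16 mm below to 14 mm above this point; below it a disc 60 mm across, on a round aluminium plate 106 mm across fixed on the unit's top with three raised marks, the third longer. This point is 123 mm above the table.
- tin_mid (a point): Bystander: round stainless tin, 62 mm across, 50 mm high, standing on the table; this is its centre.
- ball_l_center (a point): Bystander: cricket ball, 72 mm across, loose in a rubber ring on a low wooden rack to the right of the unit, the nearer one; its centre.
- ball_r_center (a point): Bystander: the same, the farther one.
Not all that is in view belongs to the job. Of the things like the part that bears wrench_mid, leave any that is green or orange; of the rest the larger one is meant.

How it is judged:
By the outcome, as a careful person would: the job done as asked, in the order asked, and still so for the second after the job is handed in, while the arm keeps its last pose, push and grip.
It also fails if it takes over 72 s, if anything falls off the work surface, if the arm or the gripper's body presses on something with over 40 N, if the wrist force passes 120 N, or if a joint passes its speed limit or range.

### The arm

A 6-joint arm with a two-finger parallel gripper is mounted at the origin on the work surface. World frame = base frame: x ahead of the robot, y to its left, z up, the work surface at z = 0. Lengths are in mm, angles in degrees, forces in N, time in s.
With the tool pointing down it reaches from about 350 to 850 mm from the base axis. Payload 8.1 kg.
Tool frame: the origin (TCP) lies between the finger pads; the fingertips stand ahead of it and the grasp point (between the pads) lies 2 mm behind it (nose_length is the z of the fingertips in the tool frame, in mm); z points along the fingers, y is the direction in which the jaws open and shut (so a half turn about z gives the same grasp; the last joint's range is limited). The gripper opens to 85 mm and grips with 20 to 120 N. Pads are 22 mm wide; open, the fingers measure 114 mm over their backs; the gripper's body (76 mm by 85 mm) begins 54 mm behind the grasp point. The pads swing forward as they close: fully open they stand 13 mm farther back than shut.
Start: joints at [67.185, 7.471, 85.268, -0, 87.261, -4.893], TCP at [184.613, 570.897, 248.292] pointing down, gripper open.
Joint ranges: [-169.43, 169.43], [-51.17, 129.36], [1.28, 143.12], [-76.62, 256.62], [0, 156.53], [-152.29, 152.29]. Speed limits (degrees/s): [136.94, 136.94, 159.86, 180, 180, 180].

### API

Orientations are given as [roll, pitch, yaw] about the fixed x, y, z axes, in that order (R = Rz(yaw) Ry(pitch) Rx(roll)).
In Python, from bench import * gives the robot as it stands.
- The arm moves only by the tool jog_arm, never from a script. Its argument "plan" is a list of rows, each a list of 3 entries, a list of its own where there are three numbers: the turn, a rotation vector about the tool's x, y, z in degrees, then the shift along the tool's x, y, z in m, then the gripper's target within -1 to 1 (fully open at 1, half-way at 0, shut at -1). A call has 1 to 12 rows; each row is the pose to reach, as a shift and turn from the pose commanded when the call began, along the tool's axes at that moment; what a row does not reach only later rows make up. A row lasts 1/8 s, in which the tool goes at most 62.5 mm and 10.7 degrees, less where a joint would pass 70% of its speed; a pose out of reach is approached as far as the arm can. A call with a gripper value outside its range is refused whole. The fingers move at their own pace and stop on an object; "force" is the grip in N (left out, the last holds). Time passes only in rows, so rows that repeat a pose let the fingers close. It gives the time, the measured TCP pose, the force and the opening at its end, in the units of the state.
- sense(): the state, without advancing time (a new reading comes with each control period).
- snapshot(name): name is "side" or "top"; returns (picture, depth): 384x512x3 uint8, blue, green, red; 384x512 float32, mm along the optical axis (not along the pixel's ray), 0 where there is no reading.
- camera_info(name): a dict with "fov_y" (degrees; the focal length in pixels is half the picture's height over the tangent of half this angle, whatever the lens; pixels are square), "cx", "cy" (the principal point, pixels), "origin" and "orientation" of the camera in the world. Camera axes: x right, y down, z forward; pixel columns grow to the right and rows downward; lengths in mm; the calibration is good to about 2 mm. A picture is of the moment at which its call begins. camera_info takes no time and is no camera call.
- hand_in(): hands the job in, once; it reports no verdict.
The state is a dict: "time": time; "joint_pos": joint angles; "qd": joint speeds; "joint_efforts": joint torques, N m; "tool_pos": TCP position; "tcp_rot": TCP orientation; "ft_force": force on the tool from outside, world axes, zero at the start; "wrist_torque": the same for the moment, N m; "finger_gap": finger opening in mm.
Only numpy, scipy, OpenCV 4.12 (cv2) and the standard library are available. Lean on these libraries where they do the work, as an engineer would, in place of code of your own. Each camera call takes 0.05 s, during which the arm holds its last target.

## Working session

There is one attempt and no reset: what is moved stays moved. The work goes in short steps, Python scripts to look and compute and a tool call to move; the robot and the scene stay as the last step left them, time stands still between calls to the robot, and variables do not carry over. Pictures are saved under pics/ and viewed, and the job is handed in when it is done.

Besides the shell and the picture viewer there is one more tool, called after "Emit:" as name(argument=value, ...), one argument or row to a line, values as JSON. jog_arm: Moves the arm, as the interface text tells. Its arguments: {"type":"object","properties":{"plan":{"type":"array","items":{"type":"array"}},"force":{"type":"number"}},"required":["plan"]}

```bash
mkdir -p pics; ls
python3 - <<'E'
from bench import *
import cv2,numpy as np
print(sense())
for n in("side","top"):
    p,d=snapshot(n); cv2.imwrite(f"pics/{n}0.png",p); np.save(f"{n}0.npy",d); print(camera_info(n))
E
```

```text
pics
{'time': 0.0, 'joint_pos': array([ 6.71833796e+01,  7.51589448e+00,  8.53289021e+01,  1.68904599e-04,
        8.72621476e+01, -4.89369382e+00]), 'qd': array([ 0.02879327, -0.06039535,  0.00394555, -0.00116415,  0.00293713,
        0.02249311]), 'joint_efforts': array([ 1.77369082e-03, -5.69396961e+01, -5.00562000e+01,  2.21287346e-04,
        1.48955325e-02,  5.90792456e-05]), 'tool_pos': array([184.42444162, 570.40765408, 247.23982614]), 'tcp_rot': array([-1.79893460e+02, -9.29119359e-03,  1.62077057e+02]), 'ft_force': array([-0.76998094, -0.25120427,  1.01142373]), 'wrist_torque': array([ 0.02098228, -0.01143779,  0.06687832]), 'finger_gap': 85.38825733293456}
{'fov_y': 56.74628678752151, 'cx': 252.58986713732165, 'cy': 190.43077106164176, 'origin': array([504.03710583, 805.08792156, 547.22152202]), 'orientation': array([-118.85889103,    1.02080133, -172.5635371 ])}
{'fov_y': 49.53338118694829, 'cx': 255.99049849796714, 'cy': 192.61143359788312, 'origin': array([4.77751380e+02, 6.05770481e-01, 1.32204430e+03]), 'orientation': array([-173.52978919,    0.76625119,  -89.71303942])}
```

View pics/side0.png

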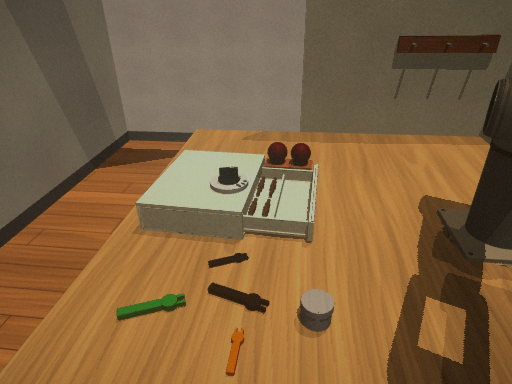

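View pics/top0.png

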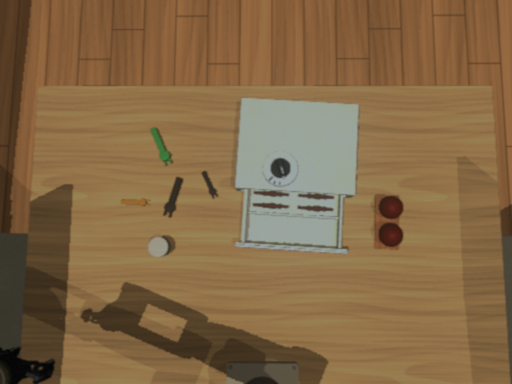

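The top view shows four wrench-like parts: green (162,146), orange (135,202), a larger black one (173,196) and a smaller black one (209,184). The larger black one fits, since green and orange are excluded. The tin is at (159,246), the unit at (298,145), the tray open towards the robot, and the balls at (391,207) and (391,235).

```bash
cat > h.py <<'E'
from bench import *
import cv2,numpy as np
from scipy.spatial.transform import Rotation as Ro
def cam(n):
    c=camera_info(n); f=192/np.tan(np.radians(c['fov_y']/2))
    return c,f,Ro.from_euler('xyz',c['orientation'],degrees=True).as_matrix()
def ray(n,uv,z):
    c,f,R=cam(n); uv=np.atleast_2d(uv).astype(float)
    d=np.c_[(uv[:,0]-c['cx'])/f,(uv[:,1]-c['cy'])/f,np.ones(len(uv))]@R.T
    o=np.array(c['origin']); return o+d*((z-o[2])/d[:,2])[:,None]
def cloud(n,d):
    c,f,R=cam(n); v,u=np.mgrid[:384,:512]
    P=np.stack([(u-c['cx'])/f*d,(v-c['cy'])/f*d,d],-1)
    return P@R.T+np.array(c['origin'])
def proj(n,P):
    c,f,R=cam(n); q=(np.atleast_2d(P)-np.array(c['origin']))@R
    return np.c_[f*q[:,0]/q[:,2]+c['cx'],f*q[:,1]/q[:,2]+c['cy']]
E
python3 - <<'E'
from h import *
for n in("top","side"):
    im=cv2.imread(f"pics/{n}0.png"); g=im.max(2); d=np.load(f"{n}0.npy"); 
    roi=(slice(160,225),slice(155,225)) if n=="top" else (slice(240,320),slice(195,280))
    m=np.zeros_like(g); m[roi]=(g[roi]<55)*255
    k,l,s,c=cv2.connectedComponentsWithStats(m)
    C=cloud(n,d)
    for i in range(1,k):
        if s[i,4]<30: continue
        v,u=np.nonzero(l==i); P=ray(n,np.c_[u,v],16 if n=="top" else 12)
        ctr=P[:,:2].mean(0); w,V=np.linalg.eigh(np.cov((P[:,:2]-ctr).T)); a=V[:,1]; t=(P[:,:2]-ctr)@a; b=(P[:,:2]-ctr)@V[:,0]
        print(n,s[i],c[i],ctr,"axis",np.degrees(np.arctan2(a[1],a[0])),"ext",t.min(),t.max(),b.min(),b.max(), "width lo/hi end",np.ptp(b[t<0]),np.ptp(b[t>0]),"zmed",np.median(C[l==i],0))
    vis=im[roi]; cv2.imwrite(f"pics/{n}_crop.png",cv2.resize(vis,None,fx=6,fy=6,interpolation=cv2.INTER_CUBIC))
im=cv2.imread("pics/top0.png"); cv2.imwrite("pics/top_unit.png",cv2.resize(im[90:260,230:410],None,fx=3.4,fy=3.4,interpolation=cv2.INTER_CUBIC))
cv2.imwrite("pics/top_dial.png",cv2.resize(im[145:190,258:303],None,fx=12,fy=12,interpolation=cv2.INTER_CUBIC))
im=cv2.imread("pics/side0.png"); cv2.imwrite("pics/side_unit.png",cv2.resize(im[140:245,135:330],None,fx=4,fy=4,interpolation=cv2.INTER_CUBIC))
E
```

```text
top [203 172  12  22  55] [209.12727273 184.09090909] [652.50269085 167.57992359] axis -154.294967211622 ext -42.262427904965335 32.520682580784424 -6.718108804855146 6.058911577659434 width lo/hi end 5.7506122379568225 12.77702038251458 zmed [647.1703299  165.33836247  11.01963961]
top [166 178  16  35 190] [173.38947368 195.91578947] [614.43773488 280.13619435] axis 162.7287512183083 ext -58.550876413161006 52.35837040607965 -12.99687024553159 14.2232602822632 width lo/hi end 15.460039405670948 27.220130527794787 zmed [610.69022453 279.99850381  14.96184661]
side [209 253  39  14 244] [228.19672131 259.50819672] [652.37814812 176.45231789] axis -154.80507671943144 ext -45.49427336167129 44.5841479762023 -13.978396860155424 16.100315854299463 width lo/hi end 20.902430222608302 30.078712714454888 zmed [652.1219388  173.50259864  10.7128145 ]
side [209 283  60  29 693] [239.18759019 297.15151515] [609.00010599 288.68123673] axis 161.88407518220765 ext -70.49798291919093 61.61894853419981 -20.41372781157132 21.842486000154665 width lo/hi end 28.095449763446208 42.256213811725985 zmed [604.93709003 290.41782697  15.32917294]
```

View pics/top_crop.png

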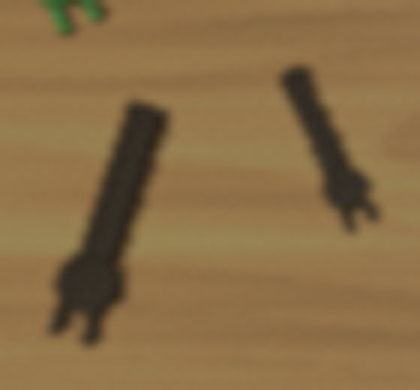

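View pics/side_crop.png

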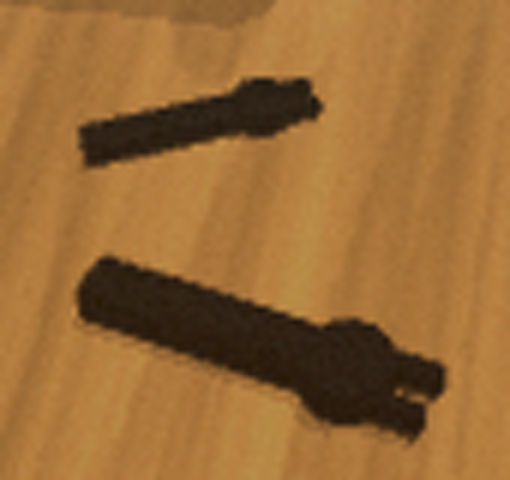

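View pics/top_dial.png

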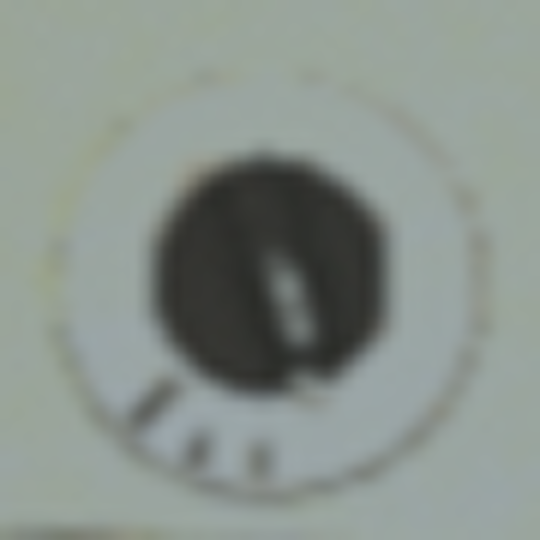

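View pics/top_unit.png

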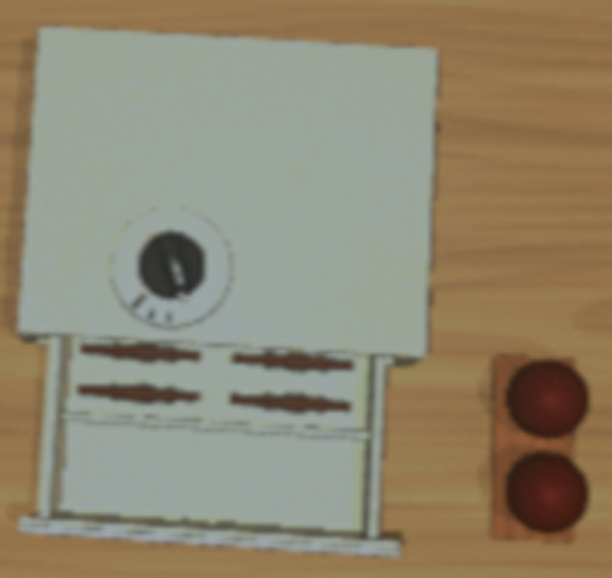

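View pics/side_unit.png

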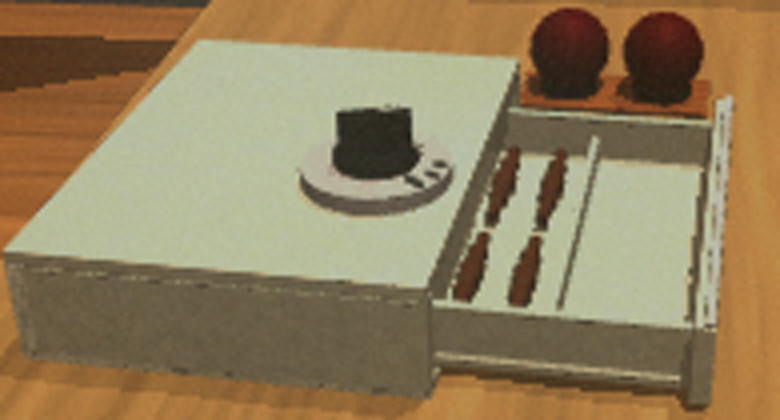

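The crops confirm the choice: the larger black wrench is at top-view pixel (173,196), head at the lower left. The dial's white pointer points to the tray, a little to the right, with the three marks clockwise of it and the longest at the far left. Next come precise measurements.

Run:
```python
from h import *
# wrench, upsampled threshold
for n,roi,zp in(("top",(160,225,155,200),15),("side",(275,320,200,280),15)):
    im=cv2.imread(f"pics/{n}0.png"); r0,r1,c0,c1=roi
    S=6; g=cv2.resize(im[r0:r1,c0:c1].max(2),None,fx=S,fy=S,interpolation=cv2.INTER_CUBIC)
    m=(g<85).astype(np.uint8); k,l,s,c=cv2.connectedComponentsWithStats(m); i=1+np.argmax(s[1:,4])
    v,u=np.nonzero(l==i); U=(u+.5)/S-.5+c0; V=(v+.5)/S-.5+r0
    P=ray(n,np.c_[U,V],zp)[:,:2]; a=np.array([np.cos(np.radians(162.5)),np.sin(np.radians(162.5))])
    for it in range(3):
        t=P@a; h=(t<t.min()+80)&(t>t.min()+8); ctr=P[h].mean(0); vx=cv2.fitLine(P[h].astype(np.float32),cv2.DIST_L2,0,.01,.01).ravel(); a=vx[:2]*np.sign(vx[:2]@a); 
    b=np.array([-a[1],a[0]]); t=(P-ctr)@a; q=(P-ctr)@b
    print(n,"yaw",np.degrees(np.arctan2(a[1],a[0])),"handle w",np.ptp(q[h]),"len",np.ptp(t),"mid from tail",ctr+a*(t.min()+62),"from tip",ctr+a*(t.max()-69),"headw",np.ptp(q))
# unit
im=cv2.imread("pics/top0.png"); d=np.load("top0.npy"); C=cloud("top",d)
z=C[...,2]
hsv=cv2.cvtColor(im,cv2.COLOR_BGR2HSV)
m=((hsv[...,1]<60)&(hsv[...,2]>110)).astype(np.uint8); m[:, :230]=0; m[:,370:]=0; m[:95]=0; m[260:]=0
roof=((abs(z-85)<9)&(m>0)).astype(np.uint8); 
v,u=np.nonzero(roof); P=ray("top",np.c_[u,v],85)[:,:2]
r=cv2.minAreaRect(P.astype(np.float32)); print("roof",r, "zmed",np.median(z[roof>0]))
pan=((m>0)&(z>45)&(z<80)); v,u=np.nonzero(pan&(np.arange(384)[:,None]>236)); P=ray("top",np.c_[u,v],69)[:,:2]
print("panel",cv2.minAreaRect(P.astype(np.float32)),len(P)); L=cv2.fitLine(P.astype(np.float32),cv2.DIST_HUBER,0,.01,.01).ravel(); print("line",L,np.degrees(np.arctan2(L[1],L[0])))
# dial 
md=np.zeros((384,512),np.uint8); md[150:190,262:300]=(im.max(2)[150:190,262:300]<75)
k,l,s,c=cv2.connectedComponentsWithStats(md); i=1+np.argmax(s[1:,4]); print("dial dark",s[i],c[i],ray("top",c[i],107),ray("top",c[i],123), "z", np.percentile(z[l==i],[5,50,95]))
# tin
for nm,px,zz in(("tin",(159,246),50),("ball",(391,207),72),("ball2",(391,235),72)): print(nm,ray("top",px,zz))
```

```text
top yaw 162.9579883762038 handle w 22.164659978673154 len 128.1203463248089 mid from tail [614.64720338 280.29306609] from tip [617.40041173 279.44911787] headw 34.794620922271285
side yaw 162.78546443820426 handle w 30.68724030709003 len 134.2453627081984 mid from tail [618.1835349  288.56487482] from tip [615.08355375 289.52534116] headw 44.548442880754976
roof ((677.3336181640625, -99.39376831054688), (358.62274169921875, 451.3086853027344), 86.54269409179688) zmed 85.43624672999363
panel ((462.87176513671875, -85.28143310546875), (47.30897903442383, 330.66986083984375), 0.28185105323791504) 568
line [ 5.5206902e-02  9.9847496e-01  4.5608838e+02 -8.7644585e+01] 86.835266
dial dark [271 159  19  18 240] [279.76666667 167.2875    ] [[691.07875694 -52.38261538 107.        ]] [[688.26960996 -51.68485138 123.        ]] z [104.43189278 109.65328343 139.15165649]
tin [[457.47358596 312.57010519  50.        ]]
ball [[ 577.4393891  -387.03322078   72.        ]]
ball2 [[ 493.89648591 -384.41084852   72.        ]]
```

Run:
```python
from h import *
import bench
print([n for n in dir(bench) if not n.startswith('_')], getattr(bench,'nose_length',None))
im=cv2.imread("pics/top0.png").astype(np.float32); g=im[...,0]  # blue: white vs wood
# subpixel edges: for scan lines find max gradient
def edge(axis,fixed,lo,hi,sign):
    out=[]
    for f in fixed:
        s=g[lo:hi,f] if axis=='v' else g[f,lo:hi]
        s=cv2.GaussianBlur(s.reshape(1,-1),(1,1),0).ravel(); dd=sign*np.diff(s); i=int(np.argmax(dd)); 
        if dd[i]<12: continue
        w=np.clip(dd[max(0,i-1):i+2],0,None); x=lo+max(0,i-1)+.5+(np.arange(len(w))*w).sum()/w.sum()
        out.append((f,x) if axis=='v' else (x,f))
    return np.array(out)
def fit(pts,z,nm):
    P=ray("top",pts,z)[:,:2].astype(np.float32); L=cv2.fitLine(P,cv2.DIST_HUBER,0,.01,.01).ravel()
    r=(P-L[2:])@np.array([-L[1],L[0]]); print(nm,len(P),"dir",np.degrees(np.arctan2(L[1],L[0])),"pt",L[2:],"rms",r.std()); return L
Lb=fit(edge('v',range(250,350,3),85,115,1),85,"roof back")
Ll=fit(edge('h',range(105,180,3),225,250,1),85,"roof left(+y)")
Lr=fit(edge('h',range(110,185,3),345,370,-1),85,"roof right(-y)")
Lp=fit(edge('v',range(242,342,3),240,262,-1),69,"panel outer top edge")
pl=edge('h',range(245,247),228,245,1); print(pl)
# panel ends
m=(g>95); rows=range(240,254)
for r in rows: 
    c=np.nonzero(m[r,225:365])[0]; print(r,(c.min()+225,c.max()+225) if len(c) else None,end=' ')
# plate
C=cloud("top",np.load("top0.npy")); z=C[...,2]
print("\nplate z",np.median(z[178:186,275:290]),"row thru dial",np.round(z[150:188:2,280]),np.round(z[168,258:304:2]))
```

```text
['PlanningError', 'camera_info', 'hand_in', 'nose_length', 'sense', 'snapshot'] 17.0
roof back 34 dir 86.53187 pt [ 902.30457 -120.31615] rms 0.52922714
roof left(+y) 25 dir -3.4920306 pt [754.45667  75.12839] rms 0.5341174
roof right(-y) 25 dir -3.501281 pt [ 761.1115  -285.37296] rms 0.43565977
panel outer top edge 34 dir 86.68603 pt [449.49475 -82.09259] rms 9.828429
[[234.68055556 245.        ]
 [234.84146341 246.        ]]
240 (np.int64(241), np.int64(341)) 241 (np.int64(241), np.int64(341)) 242 (np.int64(235), np.int64(341)) 243 (np.int64(235), np.int64(341)) 244 (np.int64(235), np.int64(341)) 245 (np.int64(235), np.int64(341)) 246 (np.int64(235), np.int64(341)) 247 (np.int64(240), np.int64(340)) 248 (np.int64(255), np.int64(340)) 249 (np.int64(270), np.int64(346)) 250 (np.int64(285), np.int64(347)) 251 (np.int64(300), np.int64(347)) 252 (np.int64(315), np.int64(347)) 253 (np.int64(331), np.int64(347)) 
plate z 99.48779075628318 row thru dial [ 86.  99.  98.  99. 138. 137. 138. 135. 141. 133. 136. 139. 130. 112.
 102.  99. 100.  97.  86.] [ 85.  87.  97.  96.  99. 100. 108. 106. 104. 111. 132. 133. 137. 111.
 105. 110. 100. 101. 102. 102.  83.  90.  84.]
```

Run:
```python
from h import *
im=cv2.imread("pics/top0.png")
S=12; crop=cv2.resize(im[145:190,258:303],None,fx=S,fy=S,interpolation=cv2.INTER_CUBIC)
def full(p): p=np.atleast_2d(p).astype(float); return np.c_[(p[:,0]+.5)/S-.5+258,(p[:,1]+.5)/S-.5+145]
hsv=cv2.cvtColor(crop,cv2.COLOR_BGR2HSV); g=crop.max(2)
# disc
m=(g<95).astype(np.uint8); k,l,s,c=cv2.connectedComponentsWithStats(m)
for i in range(1,k):
    if s[i,4]>150: print(s[i],c[i], ray("top",full(c[i]),100)[0])
# white line inside disc
i=1+np.argmax(s[1:,4]); hull=cv2.convexHull(np.argwhere(l==i)[:,::-1].astype(np.int32)); hm=cv2.fillConvexPoly(np.zeros_like(m),hull,1); hm=cv2.erode(hm,np.ones((9,9)))
w=(hm>0)&(g>110); v,u=np.nonzero(w); P=ray("top",full(np.c_[u,v]),137)[:,:2]; L=cv2.fitLine(P.astype(np.float32),cv2.DIST_L2,0,.01,.01).ravel(); t=(P-L[2:])@L[:2]
print("white line dir",np.degrees(np.arctan2(L[1],L[0])),"ctr",L[2:],"ext",t.min(),t.max())
(cx,cy),r=cv2.minEnclosingCircle(hull); print("disc circ",cx,cy,r,ray("top",full((cx,cy)),107))
```

```text
[  157   160   226   233 40074] [268.94767181 274.84600988] [691.83310224 -53.24380827 100.        ]
white line dir 13.890728 ctr [678.80176  -56.865208] ext -19.055847501529 6.4878140473281
disc circ 271.0033874511719 276.4505615234375 117.86707305908203 [[690.20756629 -53.44088536 107.        ]]
```

Run:
```python
from h import *
ex=np.array([np.cos(np.radians(-3.5)),np.sin(np.radians(-3.5))]); ey=np.array([-ex[1],ex[0]])
p=ray("top",(291,250.4),69)[0,:2]; print("panel outer",p,p@ex,p@ey)
e=ray("top",[(234.7,244.5),(347.5,251)],69)[:,:2]; print("ends y'",e@ey, "mid",(e@ey).mean())
f=907.9-280; xo=p@ex; yc=-58.7
print("front x'",f,"opening",f-14-xo); tf=ex*xo+ey*yc; print("tray_front",tf,"bay",tf+59*ex,"shut front",ex*(f-14)+ey*yc)
S=12
im=cv2.imread("pics/top0.png"); crop=cv2.resize(im[145:190,258:303],None,fx=S,fy=S,interpolation=cv2.INTER_CUBIC)
full=lambda p:np.c_[(np.atleast_2d(p)[:,0]+.5)/S-.5+258,(np.atleast_2d(p)[:,1]+.5)/S-.5+145]
mk=ray("top",full(np.array([(258,455.),(200,448),(155,402)])),100)[:,:2]
# plate centre: outline circle pixels from the crop (55..488 x, 75..500 y)
for c in ((271,287),):
    print("plate c",ray("top",full(np.array([c],float)),99))
for c in ((690.2,-53.4),(689,-53)):
    d=mk-np.array(c); print(np.degrees(np.arctan2(d[:,1],d[:,0])),np.hypot(*d.T))
# side view
im=cv2.imread("pics/side0.png"); cv2.imwrite("pics/side_dial.png",cv2.resize(im[160:200,205:255],None,fx=14,fy=14,interpolation=cv2.INTER_CUBIC))
print(proj("side",[[690,-53,123],[690,-53,137]]))
```

```text
panel outer [446.82456026 -87.13695249] 451.31072607676845 -59.6964376742291
ends y' [ 109.10376628 -227.30768133] mid -59.101957525189626
front x' 627.9 opening 162.58927392323153
tray_front [446.88539133 -86.14237337] bay [505.77534443 -89.7442372 ] shut front [609.17140348 -96.06821109]
plate c [[688.9559537  -53.79186139  99.        ]]
[176.14999617 157.56531712 136.89723586] [43.52767171 45.14762508 41.48527268]
[176.58139565 157.45012739 136.14738554] [42.30472108 43.88588356 40.33924848]
[[228.52634269 172.25791156]
 [228.26595559 167.61385934]]
```

View pics/side_dial.png

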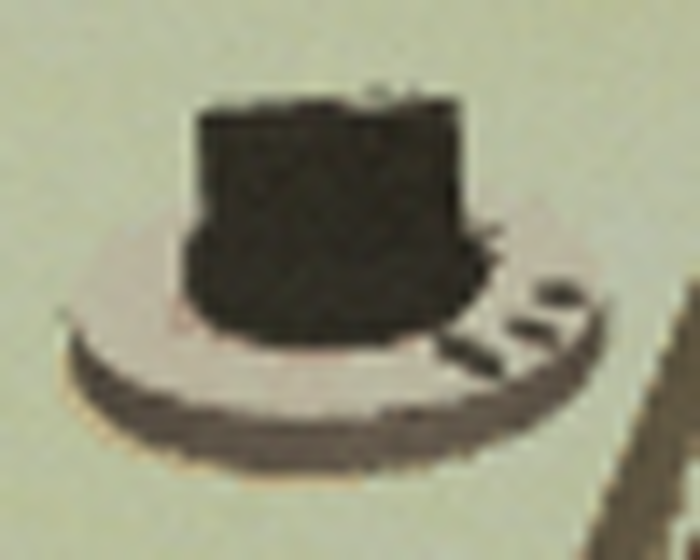

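Geometry so far:

| Item | Measurement |
|---|---|
| Wrench | (616, 281.5), yaw 163° |
| Unit yaw | −3.5° |
| Tray opening | about 163 mm |
| Bay centre | (505.8, −89.7) |
| Dial centre | (689.5, −53.5) |
| Dial pointer at rest | 196.6° |

First move: hover over the wrench.

Emit:
jog_arm(
  plan=[
    [[0,0,-0.9],[-0.06,-0.017,0.0],0.1],
    [[0,0,-0.9],[-0.115,-0.033,0.02],0.1],
    [[0,0,-0.9],[-0.17,-0.049,0.04],0.1],
    [[0,0,-0.9],[-0.225,-0.064,0.06],0.1],
    [[0,0,-0.9],[-0.28,-0.08,0.08],0.1],
    [[0,0,-0.9],[-0.335,-0.096,0.1],0.1],
    [[0,0,-0.9],[-0.39,-0.111,0.12],0.1],
    [[0,0,-0.9],[-0.445,-0.127,0.128],0.1],
    [[0,0,-0.9],[-0.4996,-0.1425,0.128],0.1],
    [[0,0,-0.9],[-0.4996,-0.1425,0.128],0.1],
    [[0,0,-0.9],[-0.4996,-0.1425,0.128],0.1],
  ],
  force=40,
)

```text
time: 1.48
tool_pos: [615.6, 281.4, 119.5]
tcp_rot: [-180.0, -0.1, 162.9]
ft_force: [0.1, 0.6, -0.0]
finger_gap: 47.4
```

Run:
```python
from h import *
p,d=snapshot("side"); cv2.imwrite("pics/s1.png",cv2.resize(p[200:340,160:340],None,fx=4,fy=4))
```

```text
(no output)
```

View pics/s1.png

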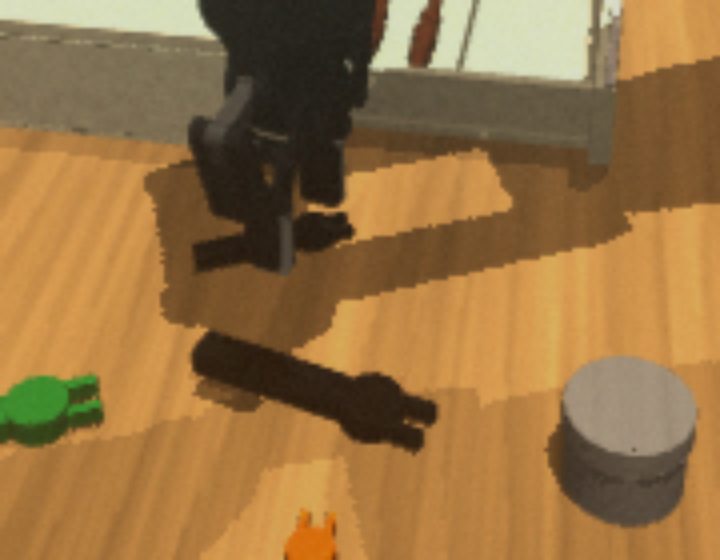

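The crop shows the gripper above the larger wrench, which spans crop (190,340)–(435,440). The jaws lie across the handle, and the tin and orange part are clear. Next: descend and close.

Emit:
jog_arm(
  plan=[
    [[0,0,0],[0,0,0.04],0.1],
    [[0,0,0],[0,0,0.07],0.1],
    [[0,0,0],[0,0,0.09],0.1],
    [[0,0,0],[0,0,0.099],0.1],
    [[0,0,0],[0,0,0.099],0.1],
    [[0,0,0],[0,0,0.099],-1],
    [[0,0,0],[0,0,0.099],-1],
    [[0,0,0],[0,0,0.099],-1],
    [[0,0,0],[0,0,0.099],-1],
    [[0,0,0],[0,0,0.099],-1],
  ],
  force=40,
)

```text
time: 2.78
tool_pos: [617.4, 282.0, 23.1]
tcp_rot: [179.9, 0.1, 163.0]
ft_force: [-0.6, -0.2, 5.5]
finger_gap: 18.8
```

Emit:
jog_arm(
  plan=[
    [[0,0,0],[0,0,-0.02],-1],
    [[0,0,0],[0,0,-0.06],-1],
    [[0,0,0],[0,0,-0.11],-1],
    [[0,0,0],[0,0,-0.14],-1],
    [[0,0,0],[0,0,-0.14],-1],
    [[0,0,0],[0,0,-0.14],-1],
  ],
)

```text
time: 3.52
tool_pos: [615.7, 281.4, 161.0]
tcp_rot: [-180.0, -0.0, 163.0]
ft_force: [0.3, 0.4, -0.5]
finger_gap: 18.4
```

Run:
```python
from h import *
p,d=snapshot("side"); cv2.imwrite("pics/s2.png",cv2.resize(p[150:340,120:350],None,fx=3,fy=3))
print(sense()['tool_pos'],sense()['finger_gap'])
```

```text
[615.21484203 281.17573087 159.84996198] 18.574129407829513
```

View pics/s2.png

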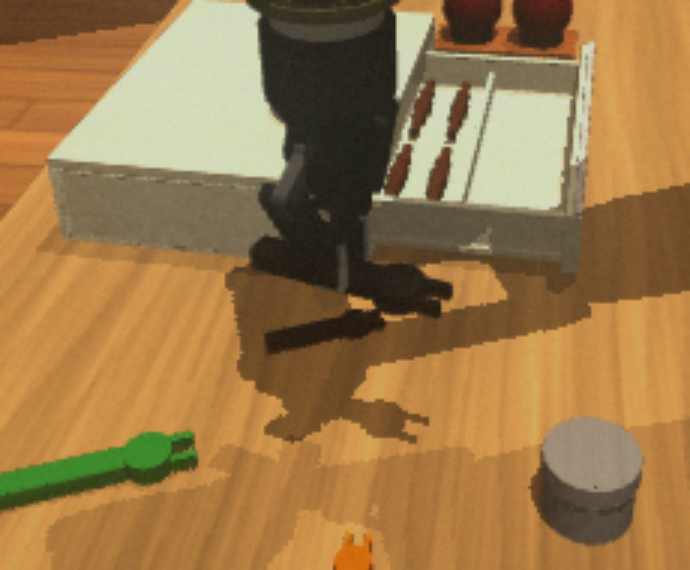

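The wrench is held level, with the prongs at crop (445,295), and the small black, green, orange and tin are untouched. Now I carry it over the bay, turning 76.5° clockwise.

Emit:
jog_arm(
  plan=[
    [[0,0,6],[0,-0.025,0],-1],
    [[0,0,14],[0,-0.07,0],-1],
    [[0,0,22],[0,-0.115,0],-1],
    [[0,0,31],[-0.001,-0.16,0],-1],
    [[0,0,40],[-0.002,-0.205,0],-1],
    [[0,0,49],[-0.002,-0.25,0],-1],
    [[0,0,58],[-0.003,-0.295,0],-1],
    [[0,0,66],[-0.003,-0.335,0],-1],
    [[0,0,73],[-0.003,-0.37,0],-1],
    [[0,0,76.5],[-0.003,-0.387,0],-1],
    [[0,0,76.5],[-0.003,-0.387,0],-1],
    [[0,0,76.5],[-0.003,-0.387,0],-1],
  ],
)

```text
time: 5.08
tool_pos: [505.7, -88.4, 160.9]
tcp_rot: [-180.0, -0.0, 86.6]
ft_force: [0.6, -0.3, -0.0]
finger_gap: 18.6
```

Run:
```python
from h import *
p,d=snapshot("side"); cv2.imwrite("pics/s3.png",cv2.resize(p[100:260,130:340],None,fx=3.5,fy=3.5))
s=sense();print(s['tool_pos'],s['tcp_rot'],s['finger_gap'])
```

```text
[505.86540391 -88.2478948  160.99199477] [-1.79973255e+02 -3.02913954e-02  8.66151429e+01] 18.457501473011003
```

View pics/s3.png

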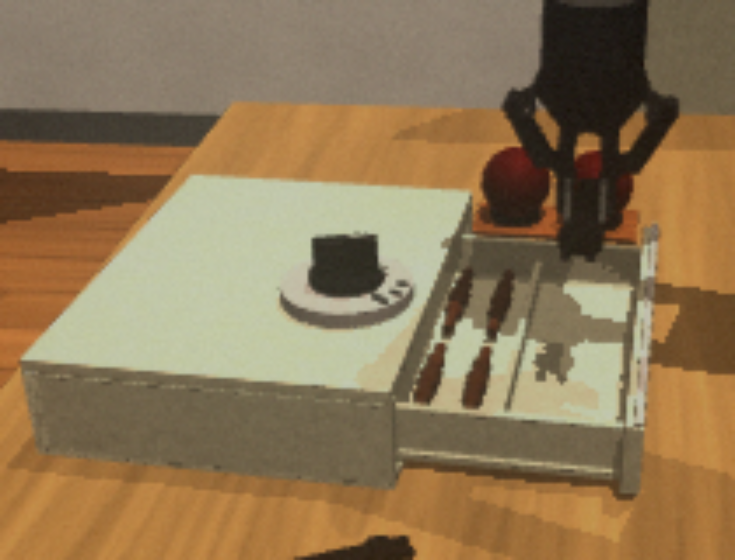

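The crop shows the wrench hanging over the empty front bay (grip at crop (580,220)), clear of the divider and the front panel. Next: lower.

Emit:
jog_arm(
  plan=[
    [[0,0,0],[0.0,0,0.04],-1],
    [[0,0,0],[0,0,0.08],-1],
    [[0,0,0],[0,0,0.105],-1],
    [[0,0,0],[0,0,0.115],-1],
    [[0,0,0],[0,0,0.119],-1],
    [[0,0,0],[0,0,0.119],-1],
    [[0,0,0],[0,0,0.119],-1],
  ],
)

```text
time: 6.0
tool_pos: [506.7, -89.6, 43.5]
tcp_rot: [179.9, 0.0, 86.5]
ft_force: [-0.4, 0.8, 0.6]
finger_gap: 19.0
```

Emit:
jog_arm(
  plan=[
    [[0,0,0],[0,0,0.001],-1],
    [[0,0,0],[0,0,0.002],-1],
    [[0,0,0],[0,0,0.002],-1],
    [[0,0,0],[0,0,0.002],-1],
  ],
)

```text
time: 6.5
tool_pos: [505.7, -89.4, 40.3]
tcp_rot: [-180.0, 0.0, 86.5]
ft_force: [-0.6, -0.4, -0.8]
finger_gap: 19.0
```

Run:
```python
from h import *
p,d=snapshot("side"); cv2.imwrite("pics/s4.png",cv2.resize(p[130:250,230:340],None,fx=5,fy=5))
for i in range(3):
    s=sense();print(s['tool_pos'],s['ft_force'],s['finger_gap']); snapshot("top")
```

```text
[505.67813257 -89.35093317  40.26957475] [-0.49889105  0.58263296 -1.5204543 ] 18.679897550513857
[505.66669003 -89.36575114  40.27884847] [ 0.91971798  0.66787638 -1.04830773] 18.79948818321866
[505.70383049 -89.35919668  40.29694658] [ 0.19672554  1.3775212  -0.08262119] 18.85921325774881
```

View pics/s4.png

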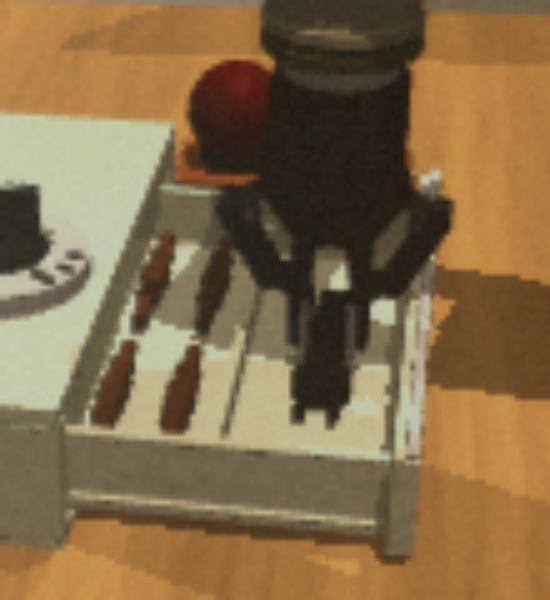

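Emit:
jog_arm(
  plan=[
    [[0,0,0],[0,0,0.001],-1],
    [[0,0,0],[0,0,0.002],-1],
    [[0,0,0],[0,0,0.003],-1],
    [[0,0,0],[0,0,0.003],-1],
    [[0,0,0],[0,0,0.003],-1],
  ],
)

```text
time: 7.32
tool_pos: [507.4, -89.5, 39.0]
tcp_rot: [179.8, 0.0, 86.5]
ft_force: [-0.8, 1.5, 9.7]
finger_gap: 18.4
```

Contact is at z = 39, as predicted. Next: relieve, release part-way, then lift.

Emit:
jog_arm(
  plan=[
    [[0,0,0],[0,0,-0.001],-1],
    [[0,0,0],[0,0,-0.001],-0.1],
    [[0,0,0],[0,0,-0.001],-0.1],
    [[0,0,0],[0,0,-0.001],-0.1],
    [[0,0,0],[0,0,-0.001],-0.1],
    [[0,0,0],[0,0,-0.02],-0.1],
    [[0,0,0],[0,0,-0.06],-0.1],
    [[0,0,0],[0,0,-0.1],-0.1],
    [[0,0,0],[0,0,-0.123],-0.1],
    [[0,0,0],[0,0,-0.123],-1],
    [[0,0,0],[0,0,-0.123],-1],
  ],
)

```text
time: 8.7
tool_pos: [505.0, -89.2, 159.0]
tcp_rot: [-179.9, -0.0, 86.5]
ft_force: [-0.7, -0.4, -1.4]
finger_gap: 2.8
```

Run:
```python
from h import *
p,d=snapshot("side"); cv2.imwrite("pics/s5.png",cv2.resize(p[130:250,230:340],None,fx=5,fy=5))
s=sense();print(s['tool_pos'],s['tcp_rot'],s['finger_gap'])
```

```text
[504.68580001 -89.09143523 158.53873081] [-1.79848960e+02 -3.16553449e-02  8.64751202e+01] -0.036003723478978254
```

View pics/s5.png

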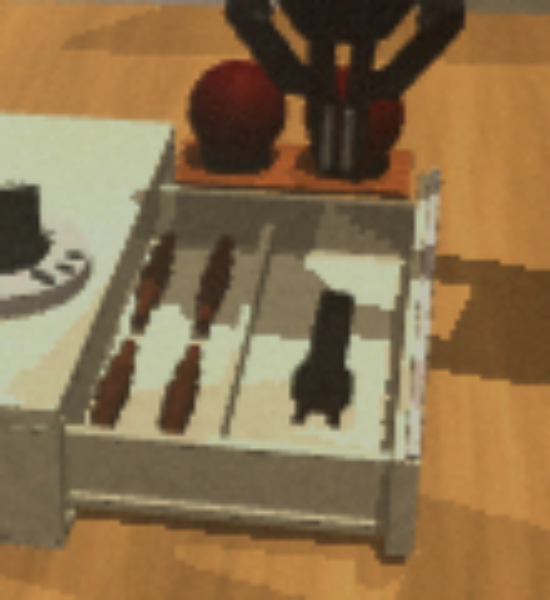

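The wrench lies flat and alone in the front bay, at crop (325,360), clear of the panel and divider. Now I turn the closed jaws parallel to the panel and go down in front of it.

Emit:
jog_arm(
  plan=[
    [[0,0,-8],[0,-0.02,0],-1],
    [[0,0,-17],[0,-0.04,0],-1],
    [[0,0,-26],[0,-0.06,0],-1],
    [[0,0,-35],[0,-0.08,0],-1],
    [[0,0,-44],[0,-0.085,0],-1],
    [[0,0,-54],[0,-0.085,0],-1],
    [[0,0,-64],[0,-0.085,0],-1],
    [[0,0,-74],[0,-0.085,0.03],-1],
    [[0,0,-84],[0,-0.085,0.065],-1],
    [[0,0,-90],[0,-0.085,0.09],-1],
    [[0,0,-90],[0,-0.085,0.102],-1],
    [[0,0,-90],[0,-0.085,0.102],-1],
  ],
)

```text
time: 10.25
tool_pos: [419.7, -83.8, 57.0]
tcp_rot: [180.0, -0.2, 176.3]
ft_force: [0.7, -0.1, -0.8]
finger_gap: 0.4
```

Run:
```python
from h import *
p,d=snapshot("side"); cv2.imwrite("pics/s6.png",cv2.resize(p[100:250,190:370],None,fx=4,fy=4))
s=sense();print(s['tool_pos'],s['tcp_rot'],s['finger_gap'],s['ft_force'],s['joint_pos'])
```

```text
[420.64335784 -84.061627    58.18256406] [ 1.79987327e+02 -5.22517832e-02  1.76359549e+02] -0.014590870116436156 [0.64565785 0.24309546 0.71331681] [-1.81555441e+01 -8.87140070e+00  1.22329102e+02 -9.01933898e-04
  6.65960586e+01 -1.04514729e+02]
```

View pics/s6.png

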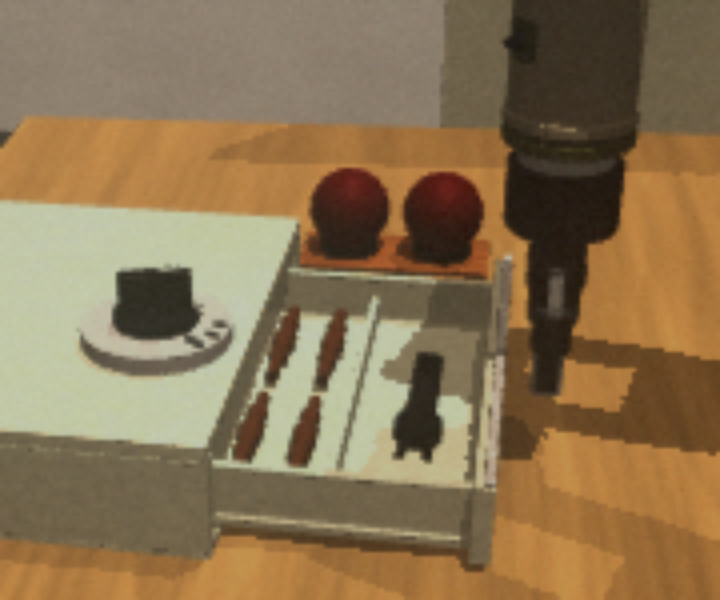

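The closed fingers are in front of the panel at mid-width (crop (545,385)). Now I push it shut smoothly.

Emit:
jog_arm(
  plan=[
    [[0,0,0],[-0.006,0,0],-1],
    [[0,0,0],[-0.012,0,0],-1],
    [[0,0,0],[-0.02,0,0],-1],
    [[0,0,0],[-0.03,0,0],-1],
    [[0,0,0],[-0.042,0,0],-1],
    [[0,0,0],[-0.056,0,0],-1],
    [[0,0,0],[-0.07,0,0],-1],
    [[0,0,0],[-0.084,0,0],-1],
    [[0,0,0],[-0.098,0,0],-1],
    [[0,0,0],[-0.112,0,0],-1],
    [[0,0,0],[-0.124,0,0],-1],
    [[0,0,0],[-0.134,0,0],-1],
  ],
)

```text
time: 11.8
tool_pos: [555.3, -92.3, 58.0]
tcp_rot: [180.0, -0.0, 176.5]
ft_force: [-2.1, 0.1, 1.2]
finger_gap: -0.1
```

Emit:
jog_arm(
  plan=[
    [[0,0,0],[-0.008,0,0],-1],
    [[0,0,0],[-0.015,0,0],-1],
    [[0,0,0],[-0.021,0,0],-1],
    [[0,0,0],[-0.026,0,0],-1],
    [[0,0,0],[-0.03,0,0],-1],
    [[0,0,0],[-0.033,0,0],-1],
    [[0,0,0],[-0.035,0,0],-1],
    [[0,0,0],[-0.035,0,0],-1],
  ],
)

```text
time: 12.8
tool_pos: [589.9, -94.7, 58.5]
tcp_rot: [-180.0, 0.0, 176.5]
ft_force: [0.6, 0.3, -0.0]
finger_gap: 0.4
```

Emit:
jog_arm(
  plan=[
    [[0,0,0],[-0.003,0,0],-1],
    [[0,0,0],[-0.006,0,0],-1],
    [[0,0,0],[-0.008,0,0],-1],
    [[0,0,0],[-0.008,0,0],-1],
  ],
)

```text
time: 13.3
tool_pos: [598.0, -95.1, 58.5]
tcp_rot: [-180.0, 0.0, 176.5]
ft_force: [0.6, 0.0, 0.5]
finger_gap: -0.1
```

Emit:
jog_arm(
  plan=[
    [[0,0,0],[-0.002,0,0],-1],
    [[0,0,0],[-0.004,0,0],-1],
    [[0,0,0],[-0.004,0,0],-1],
  ],
)

```text
time: 13.68
tool_pos: [598.7, -95.1, 58.3]
tcp_rot: [180.0, -0.4, 176.5]
ft_force: [-18.1, 0.6, 14.5]
finger_gap: 0.1
```

Run:
```python
from h import *
p,d=snapshot("side"); cv2.imwrite("pics/s7.png",cv2.resize(p[100:250,140:320],None,fx=4,fy=4))
s=sense();print(s['tool_pos'],s['ft_force'])
```

```text
[598.72795479 -95.07085368  58.27017986] [-17.68442545   0.96118113  14.71484191]
```

View pics/s7.png

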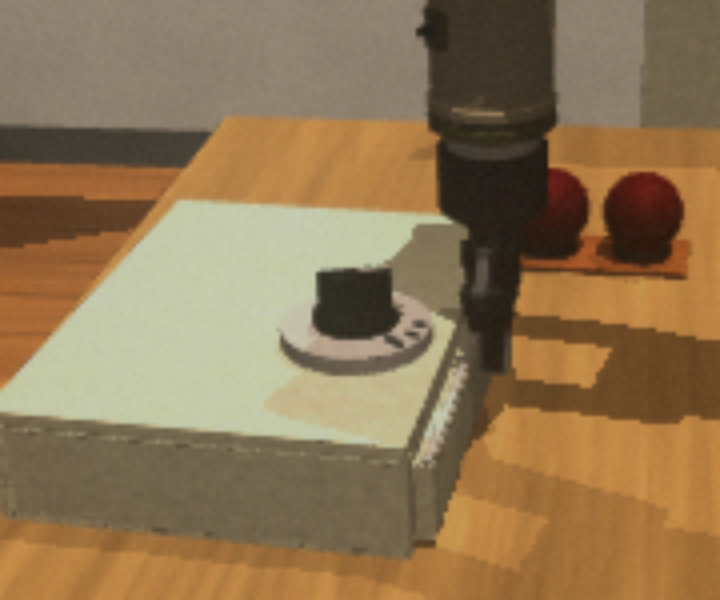

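The push force rose sharply to 18 N at panel x' ≈ 614 mm, which matches the predicted shut face at 613.9. The picture shows the panel close against the unit's front. I back off, rise and check.

Emit:
jog_arm(
  plan=[
    [[0,0,0],[0.015,0,0],-1],
    [[0,0,0],[0.035,0,0],-1],
    [[0,0,0],[0.05,0,-0.02],-1],
    [[0,0,0],[0.05,0,-0.07],0],
    [[0,0,0],[0.05,0,-0.12],0],
    [[0,0,0],[0.05,0,-0.132],0],
    [[0,0,0],[0.05,0,-0.132],0],
  ],
)

```text
time: 14.6
tool_pos: [552.4, -92.3, 191.2]
tcp_rot: [-180.0, 0.1, 176.5]
ft_force: [0.1, -0.0, -0.0]
finger_gap: 42.2
```

Run:
```python
from h import *
p,d=snapshot("side"); cv2.imwrite("pics/s8.png",cv2.resize(p[130:250,130:330],None,fx=4,fy=4))
t,_=snapshot("top"); cv2.imwrite("pics/t8.png",cv2.resize(t[90:260,150:410],None,fx=3,fy=3))
s=sense();print(s['tool_pos'],s['tcp_rot'],s['ft_force'],s['finger_gap'])
```

```text
[550.77513643 -91.91516158 188.45321073] [ 1.79970286e+02 -1.38493253e-01  1.76480295e+02] [-0.79922433 -0.1815946  -0.67983231] 42.51160311228332
```

View pics/s8.png

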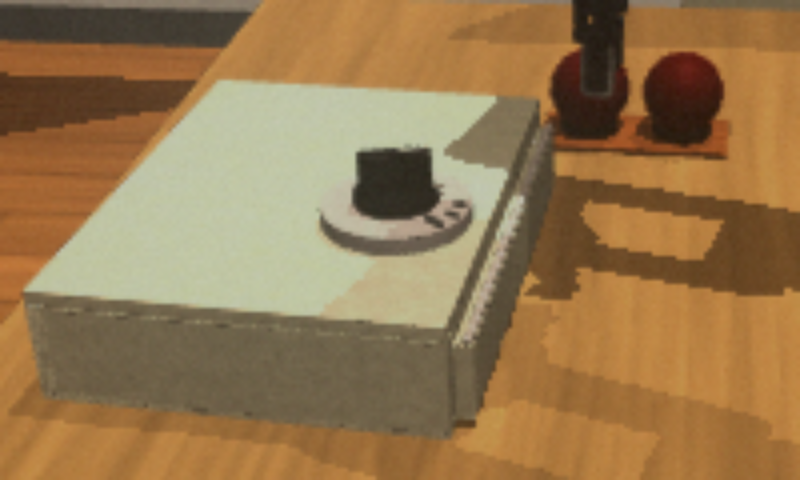

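View pics/t8.png

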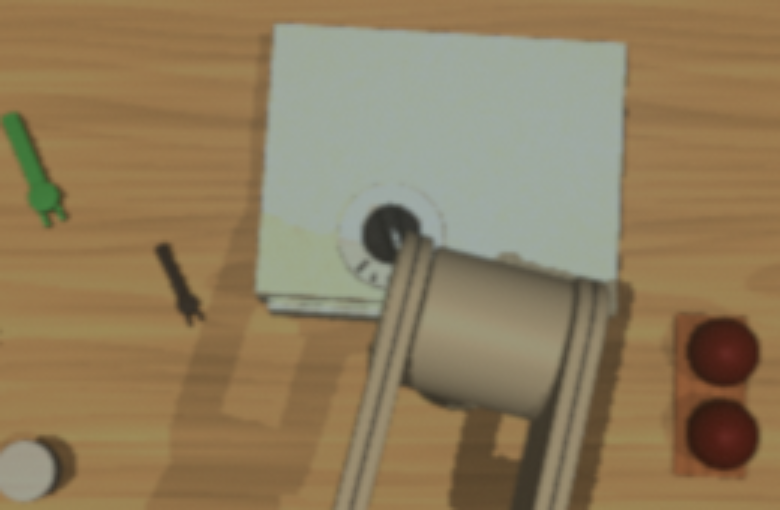

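Both views show the tray shut, with the panel parallel and just ahead of the unit's front, and the bystanders in place. Now over the dial.

Emit:
jog_arm(
  plan=[
    [[0,0,-4],[-0.03,0.01,0],0],
    [[0,0,-9],[-0.06,0.02,0],0],
    [[0,0,-14],[-0.09,0.03,0],0],
    [[0,0,-18],[-0.12,0.042,0],0],
    [[0,0,-20.1],[-0.1354,0.0474,0],0],
    [[0,0,-20.1],[-0.1354,0.0474,0],0],
    [[0,0,-20.1],[-0.1354,0.0474,0],0],
  ],
)

```text
time: 15.58
tool_pos: [688.5, -53.3, 188.4]
tcp_rot: [179.9, -0.2, -163.5]
ft_force: [-0.8, -0.3, -0.9]
finger_gap: 43.0
```

Run:
```python
from h import *
p,d=snapshot("side"); cv2.imwrite("pics/s9.png",cv2.resize(p[100:220,170:290],None,fx=5,fy=5))
s=sense();print(s['tool_pos'],s['tcp_rot'],s['ft_force'],s['finger_gap'],s['joint_pos'])
```

```text
[688.61694109 -53.38274847 189.05817273] [ 1.79955513e+02 -1.12016571e-01 -1.63475691e+02] [0.7290449  0.49057224 0.93319719] 42.48991235872299 [-8.68024591e+00  2.32753411e+01  7.28506044e+01 -7.49213692e-03
  8.39943511e+01 -1.15203720e+02]
```

View pics/s9.png

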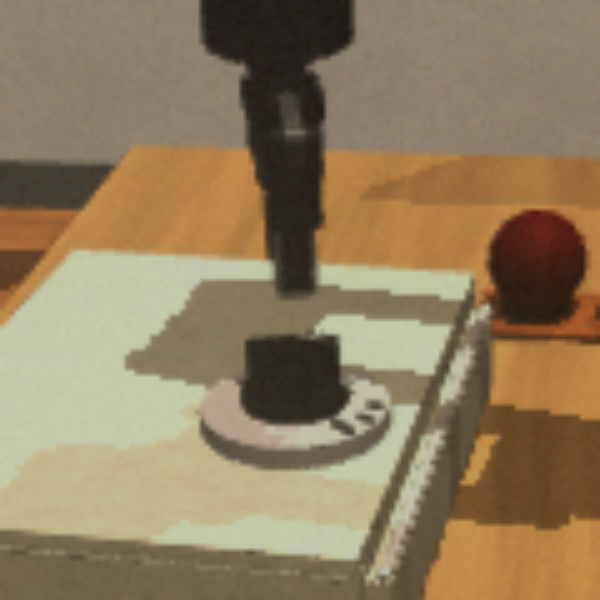

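The closed-up view shows the gripper centred over the bar (crop (293,375)), jaws astride it. Next: descend and grip.

Emit:
jog_arm(
  plan=[
    [[0,0,0],[0,0,0.025],0],
    [[0,0,0],[0,0,0.045],0],
    [[0,0,0],[0,0,0.057],0],
    [[0,0,0],[0,0,0.061],0],
    [[0,0,0],[0,0,0.061],0],
    [[0,0,0],[0,0,0.061],-1],
    [[0,0,0],[0,0,0.061],-1],
    [[0,0,0],[0,0,0.061],-1],
    [[0,0,0],[0,0,0.061],-1],
    [[0,0,0],[0,0,0.061],-1],
  ],
  force=60,
)

```text
time: 16.88
tool_pos: [690.1, -52.1, 130.7]
tcp_rot: [180.0, 0.1, -163.4]
ft_force: [-2.2, 3.9, 4.0]
finger_gap: 12.9
```

Run:
```python
from h import *
p,d=snapshot("side"); cv2.imwrite("pics/s10.png",cv2.resize(p[130:220,170:290],None,fx=6,fy=6))
s=sense();print(s['tool_pos'],s['tcp_rot'],s['ft_force'],s['wrist_torque'],s['finger_gap'])
```

```text
[690.09236112 -52.19112498 130.68405125] [ 1.79965791e+02  8.20097159e-02 -1.63381131e+02] [-3.07961569  4.17532864  3.92449705] [0.59562232 0.34561762 0.05069315] 12.694140874008472
```

View pics/s10.png

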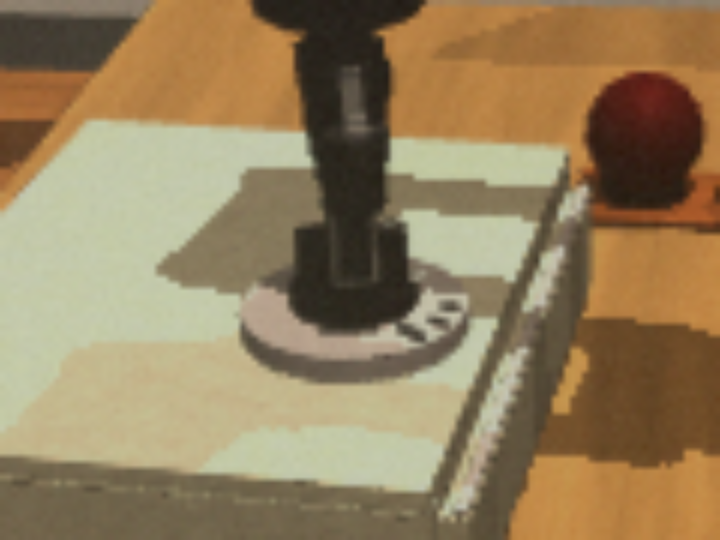

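Gripped (gap 12.7 mm, yaw 196.6°, negligible torque). Next I turn clockwise with a small recentring.

Emit:
jog_arm(
  plan=[
    [[0,0,0],[-0.001,0.001,-0.001],-1],
    [[0,0,5],[-0.001,0.001,-0.001],-1],
    [[0,0,11],[-0.001,0.001,-0.001],-1],
    [[0,0,18],[-0.001,0.001,-0.001],-1],
    [[0,0,25],[-0.001,0.001,-0.001],-1],
    [[0,0,30],[-0.001,0.001,-0.001],-1],
    [[0,0,30],[-0.001,0.001,-0.001],-1],
    [[0,0,30],[-0.001,0.001,-0.001],-1],
  ],
)

```text
time: 17.92
tool_pos: [690.1, -51.9, 130.7]
tcp_rot: [-180.0, -0.0, 166.7]
ft_force: [-5.5, 1.1, 4.0]
finger_gap: 12.9
```

Run:
```python
from h import *
p,d=snapshot("side"); cv2.imwrite("pics/s11.png",cv2.resize(p[130:220,170:290],None,fx=6,fy=6))
s=sense();print(s['tool_pos'],s['tcp_rot'],s['ft_force'],s['wrist_torque'],s['finger_gap'],s['joint_pos'])
```

```text
[690.05730431 -51.86526189 130.63764887] [-1.79990706e+02 -3.76532455e-02  1.66725831e+02] [-4.59563831  1.49139932  5.11733275] [0.09384856 0.87029783 0.11517263] 12.968641830903174 [-8.53829379e+00  2.58151921e+01  7.58182475e+01 -6.28194775e-03
  7.84048526e+01 -8.52628627e+01]
```

View pics/s11.png

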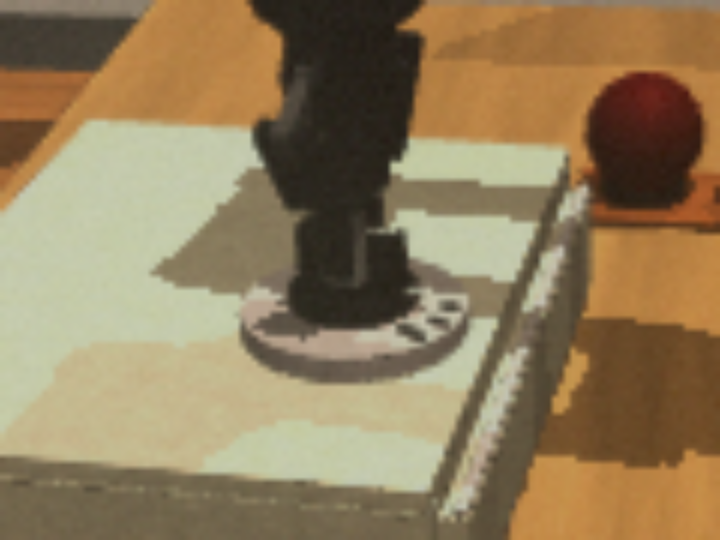

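The dial turns with the gripper; the bar now points between clicks 1 and 2. Next: the remaining 30°.

Emit:
jog_arm(
  plan=[
    [[0,0,5],[0,0,0],-1],
    [[0,0,11],[0,0,0],-1],
    [[0,0,17],[0,0,0],-1],
    [[0,0,23],[0,0,0],-1],
    [[0,0,28],[0,0,0],-1],
    [[0,0,30.5],[0,0,0],-1],
    [[0,0,30.5],[0,0,0],-1],
    [[0,0,30.5],[0,0,0],-1],
  ],
)

```text
time: 18.98
tool_pos: [690.1, -51.6, 130.7]
tcp_rot: [-180.0, -0.0, 136.2]
ft_force: [-5.3, 1.7, 5.2]
finger_gap: 13.1
```

Run:
```python
from h import *
p,d=snapshot("side"); cv2.imwrite("pics/s12.png",cv2.resize(p[150:205,195:260],None,fx=11,fy=11,interpolation=cv2.INTER_CUBIC))
p,d=snapshot("top"); cv2.imwrite("pics/t12.png",cv2.resize(p[90:260,230:410],None,fx=3.4,fy=3.4))
W=[]
for i in range(4):
    s=sense();W.append(s['wrist_torque']);snapshot("top")
print(s['tool_pos'],s['tcp_rot'],s['ft_force'],np.mean(W,0),s['finger_gap'],s['time'])
```

```text
[690.12932295 -51.67068814 130.68696833] [-1.79991114e+02 -3.14337336e-02  1.36230969e+02] [-5.4821117   2.36150745  3.65789689] [0.23152686 0.91606298 0.13461158] 12.742358302538108 19.225
```

View pics/s12.png

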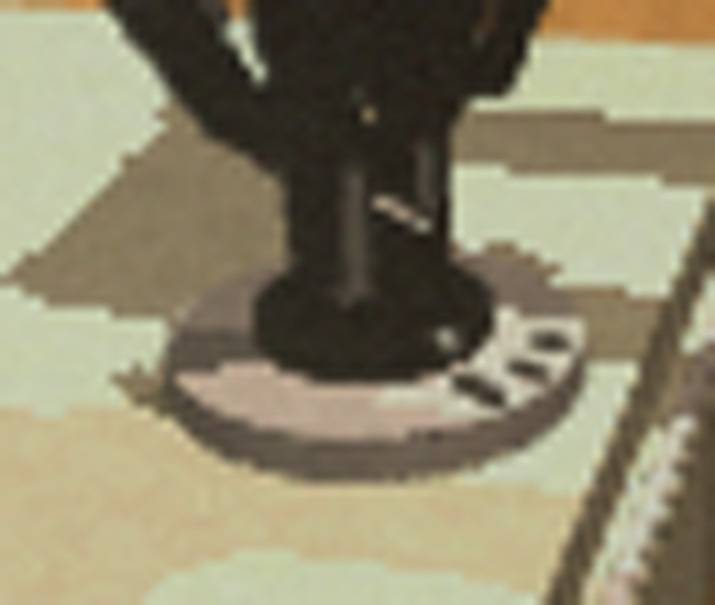

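View pics/t12.png

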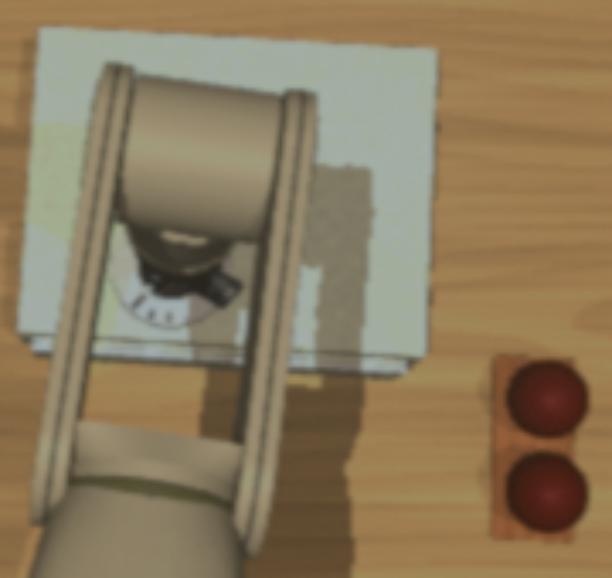

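The side crop shows the pointer's white line on the bar (crop (380,200)–(430,225)) and its lower end on the disc (445,340), aimed at the long mark (478,390). Now a numeric check.

Run:
```python
from h import *
S=11; f=lambda *p:np.array([[(x+.5)/S-.5+195,(y+.5)/S-.5+150] for x,y in p])
wl=ray("side",f((378,202),(430,228)),137)[:,:2]; dot=ray("side",f((446,340)),107)[:,:2]
mk=ray("side",f((478,390),(528,370),(550,341)),100)[:,:2]
e=ray("side",f((458,381),(500,402)),100)[:,:2]
# plate centre from side: outline ellipse extents of upper face
pc=ray("side",f((170,360),(587,360)),99)[:,:2]; print(pc,pc.mean(0))
ang=lambda d:np.degrees(np.arctan2(d[...,1],d[...,0]))
print("line dir",ang(wl[1]-wl[0]),wl, "long mark own dir",ang(e[1]-e[0]))
for c in((689.5,-53.5),(690.1,-51.9),(690,-50)):
    print(c,"dot",ang(dot-np.array(c)),np.hypot(*(dot-np.array(c))[0]),"marks",ang(mk-np.array(c)),np.hypot(*(mk-np.array(c)).T))
```

```text
[[739.40548345 -35.04054359]
 [635.92231331 -44.9685295 ]] [687.66389838 -40.00453655]
line dir 138.93733291853593 [[687.90327255 -51.31097237]
 [672.50758774 -37.89811608]] long mark own dir 140.83699264384822
(689.5, -53.5) dot [140.26612888] 25.77654022455127 marks [135.9116558  156.93132786 178.47769799] [41.18495524 43.62378177 43.22924002]
(690.1, -51.9) dot [143.92850753] 25.26679769151413 marks [ 138.12681524  159.17622852 -179.40950096] [40.53297854 43.58231698 43.81630969]
(690, -50) dot [147.43999026] 24.112530512804327 marks [ 140.09685403  161.50398582 -176.92077314] [39.2134738  42.84876633 43.77718769]
```

Run:
```python
from h import *
s=sense();print(s['tcp_rot'],s['finger_gap'],s['time'],s['wrist_torque'],s['ft_force'])
print(hand_in())
```

```text
[-1.79991764e+02 -2.84853039e-02  1.36233051e+02] 12.969803571181654 19.275 [0.26639735 0.89047673 0.15072985] [-4.55606572  3.18224556  4.23843947]
the job is handed in; nothing more can be done
None
```

The job is handed in at 19.3 s, with the dial still gripped at the third click and held against its spring. The hand-in gave no verdict.

- **Wrench:** The larger black wrench was laid flat in the front bay. The picture taken after release showed it clear of the panel and divider.
- **Tray:** I pushed it until the force rose sharply, to about 18 N, with the panel face at about 614 mm. The predicted shut position was 613.9 mm. The side and top pictures both showed it shut.
- **Dial:** It turned 60.4° clockwise from rest. The final grip gap is 13 mm and the measured torque is 0.13–0.15 N m, close to the 0.13 expected at the third click.
- **Bystanders:** The tin, both balls and the other wrenches were in place in the pictures after the tray was shut. The balls also looked unmoved in the last top view. I did not check the tin again after turning the dial.

**Checks that disagreed:**
- **Pointer alignment:** The tool's final direction reads 136°, the pointer's white line about 139°, and the long mark 136–141° depending on the method. They agree only to a few degrees, so this is my least certain result.
- **Dial centre:** The images and the grip disagreed by 1–2 mm, leaving a steady 5–7 N on the wrist, which I left as it was.

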